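# Load the finishing-shop balance and press its access panel home

## Task

The access panel of the finishing shop's balance is to be closed with the balance under load: gently stand the largest of the three steel check weights upright in the middle of the sprung pan, wholly inside the engraved ring, without driving the pan onto its stop, and let go of it. Then turn the quarter-turn fastener on the panel clockwise until its slot lines up with the two marks on the panel, and only after that press the panel down until it is flush with its frame. Finish while still holding the panel pressed there; leave everything else where it stands.

Things in the scene. Friction and masses are not known exactly. Their poses are not given: they have to be found in the camera images.
- balance: Grey bench balance fixed to the table, housing 180 (x) x 340 (y) x 70 mm high, drawn turned by its yaw; origin at the centre of its underside on the table, z up, its front (display) looks along its -x. Round pan on top at its +y end (axis 92 mm from the origin along +y), rectangular access panel on top at its -y end (centre 78 mm from the origin along -y). A dark steel frame 12 mm wide surrounds the panel; the frame's top is 82 mm above the table.
- pan_top (a point): Centre of the pan's top face. Flat steel disc 124 mm in diameter, 6 mm thick, top 104 mm above the table when empty; an engraved dark ring of 33 mm inner radius is centred on this point. The pan is carried by a spring and sinks under load.
- pan (a joint): How far the pan has sunk, m: 0 empty, about 0.005 with the largest check weight standing on it, 0.014 on its stop. Spring 800 N/m with about 1 N preload: about 10 N drives it onto the stop.
- panel_top (a point): Centre of the panel's top face, axes as those of the balance (y along the panel's long side). Flat aluminium plate 120 (x) x 150 (y) x 6 mm lying level in the frame on a springy seal; top 90 mm above the table at rest, 8 mm proud of the frame, 82 mm when pressed flush. The two marks are black lines 26 mm long on the panel, on its long centre line (y), one on either side of the fastener.
- panel (a joint): How far the panel is pressed down, m: 0 at rest (8 mm proud), 0.008 flush on its frame. It moves straight down only, wherever it (or the fastener on it) is pushed; it starts to move at about 2 N, needs about 9 N to be flush and springs back when let go.
- fastener_grip (a point): Point on the axis of the quarter-turn fastener, in the middle of its grip height, 20 mm above the panel's top face (110 mm above the table at rest). The fastener stands at the centre of the panel: a steel disc 42 mm in diameter, 5 mm high, with an upright steel wing on it 44 mm long, 12 mm thick, 25 mm high (its top 30 mm above the panel). The wing runs along this point's y axis; the slot is the black line along the top of the wing.
- fastener (a joint): Angle of the fastener, rad: 0 when the slot is in line with the two marks (wing along the panel's y), positive when the fastener stands anticlockwise of that, seen from above. It starts between 0.9 and 1.4, so it is turned clockwise seen from above, towards 0; stops at -0.35 and 1.75. It stays where it is left (about 0.06 N m of friction).
- weight_large: The largest of three steel check weights standing on the table to the robot's left, about 500 g: upright cylinder 38 mm in diameter and 50 mm high with a knob 24 mm in diameter on a short neck above it, 65 mm high in all; origin at the centre of its underside, z up.
- weight_medium: Middle check weight, 28 mm in diameter, 51 mm high in all; origin under its centre. Not to be moved.
- weight_small: Smallest check weight, 22 mm in diameter, 41 mm high in all; origin under its centre. Not to be moved.
- tin: Tin of varnish, 90 mm in diameter, 110 mm high; origin under its centre. Not to be moved.
- jar: Amber jar, 56 mm in diameter, 75 mm high; origin under its centre. Not to be moved.
- brush: Paint brush lying in front of the balance. Not to be moved.
- cup: White mixing cup, 72 mm in diameter, 80 mm high; origin under its centre. Not to be moved.
- sanding_block: Cork sanding block, 60 x 100 x 35 mm; origin under its centre. Not to be moved.
- screwdriver: Screwdriver lying to the right of the tin and the cup. Not to be moved.
Not all that is in view belongs to the job. Leave any purple look-alike of the weight_large alone.

How it is judged:
On the way, in this order (a step that is already met when the one before it is completed fails the run):
1. the largest check weight stands in the ring of the pan, let go and at rest (horizontal distance between weight_large and pan_top below 0.015 m and angle between weight_large's own z axis and vertical below 0.1 rad and value of joint pan above 0.003 m and contact force between weight_large and the arm below 0.1 N and contact force between weight_large and the fingers below 0.1 N and linear speed of weight_large below 0.03 m/s), for 0.3 s.
2. the fastener's slot is in line with the marks (value of joint fastener between -0.14 and 0.14 rad), for 0.2 s.
3. the panel is pressed flush by the robot (value of joint panel above 0.0065 m and (contact force between balance and the fingers above 4 N or contact force between balance and the arm above 4 N)), for 0.3 s.
At the end, for the whole second after the job is handed in: Robot still pushing the panel (or its fastener) with over 4 N, panel within 1.5 mm of flush; fastener within 0.14 rad of aligned; largest weight upright, untouched, at rest on the pan, its axis within 15 mm of the pan centre; all through the last second (all of step 1 and all of step 2 and all of step 3); the arm keeps its last pose, push and grip.
It fails at once if the pan is driven onto its stop (sunk more than 12.5 mm) (value of joint pan above 0.0125 m).
It fails at once if the largest check weight is tipped over (angle between weight_large's own z axis and vertical above 0.7 rad).
It fails at once if another thing is moved by more than 30 mm (distance of any of weight_medium, weight_small, tin, jar, brush, cup, sanding_block, screwdriver from where it was at the start of the episode above 0.03 m).
It also fails if it takes over 54 s, if anything falls off the work surface, if the arm or the gripper's body presses on something with over 40 N, if the wrist force passes 120 N, or if a joint passes its speed limit or range.

## Robot

A 6-joint arm with a two-finger parallel gripper is mounted at the origin on the work surface. World frame = base frame: x ahead of the robot, y to its left, z up, the work surface at z = 0. Lengths are in m, angles in rad, forces in N, time in s.
With the tool pointing down it reaches from about 0.225 to 0.725 m from the base axis. Payload 3.1 kg.
Tool frame: the origin (TCP) lies on the centre line of the jaws, within the pads' length; the fingertips stand 19 mm ahead of it and the grasp point (between the pads) is the TCP; z points along the fingers, y is the direction in which the jaws open and shut (so a half turn about z gives the same grasp; the last joint's range is limited). The gripper opens to 85 mm and grips with 20 to 120 N. Pads are 22 mm wide; open, the fingers measure 114 mm over their backs; the gripper's body (76 mm by 85 mm) begins 54 mm behind the grasp point. The pads swing forward as they close: fully open they stand 13 mm farther back than shut.
Start: joints at [-1.464, 0.048, 0.099, 1.622, 0, 1.443], TCP at [0.122, -0.511, 0.25] pointing down, gripper open.
Joint ranges: [-2.91, 2.91], [-0.99, 1.94], [-1.21, 1.42], [-2.12, 2.29], [-1.49, 1.47], [-3.14, 3.14]. Speed limits (rad/s): [2.79, 2.79, 3.14, 3.14, 3.14, 3.14].

## Interface

Orientations are given as a unit quaternion [x, y, z, w].
In Python, from bench import r gives the robot as it stands.
- The arm moves only by the tool step_arm, never from a script. Its argument "steps" is one flat list of numbers, 7 for each row, row after row: the opening in per cent of the stroke, from 0 (shut) to 100 (fully open), then the shift along the tool's x, y, z in cm, then the turn, a rotation vector about the tool's x, y, z in degrees. In form: [hand, dx, dy, dz, ax, ay, az, hand, dx, dy, dz, ax, ay, az, ...]. A call has 1 to 5 rows; each row shifts and turns the pose as measured when the row begins, along the tool's axes as they then stand; what a row does not reach is not made up. A row lasts 1/12 s, in which the tool goes at most 41.7 mm and 7.16 degrees, less where a joint would pass 70% of its speed; a pose out of reach is approached as far as the arm can. A call is refused whole if a number of a shift passes 4.17 or a number of a turn 7.16, either way. A call with a gripper value outside its range is refused whole. The fingers move at their own pace and stop on an object; the grip force is fixed at half the most. Time passes only in rows, so rows that do not move let the fingers close. It gives the time, the measured TCP pose, the force and the opening at its end, in the units of the state.
- r.state(): the state, without advancing time (a new reading comes with each control period).
- r.snapshot(name): name is "scene" or "top" or "wrist"; returns (picture, depth): 400x640x3 uint8, blue, green, red; 400x640 float32, m along the optical axis (not along the pixel's ray), 0 where there is no reading.
- r.calibration(name): a dict with "intrinsics" (3x3 intrinsics, pixels), "R" (3x3) and "t" (3): a world point X has camera coordinates R X + t; the wrist camera has in their place "tool_from_camera" (4x4, takes a point from camera to tool coordinates, whose origin is the TCP and whose axes are the flange's). Camera axes: x right, y down, z forward; pixel columns grow to the right and rows downward; lengths in m; the calibration is good to about 2 mm. A picture is of the moment at which its call begins: read the wrist's pose just before it. calibration takes no time and is no camera call.
- r.hand_in(): hands the job in, once; it reports no verdict.
Trained networks look in the newest picture that a camera, given by its name, has taken for a name from the list of things; names that differ only in an ending like _2 or _b are one class to them, and where a whole thing is asked for, a point or a joint stands for the part that bears it (a point fixed in the world has none). Each returns a list of dicts, best first, with "confidence" (0 to 1); they miss things now and then, are a little off and sometimes report something else, mostly with a low value. They report only what shows in the picture. A call takes as long as a camera call. They do not tell look-alikes from the thing itself.
- r.boxes_of(camera, name): "rect" ([left, top, right, bottom] in pixels, round what is visible of it).
- r.spot_point(camera, name): "xy" ([column, row] in pixels: a listed point, or the origin of a listed thing).
The state is a dict: "clock": time; "joint_pos": joint angles; "joint_velocities": joint speeds; "tau": joint torques, N m; "tcp_pos": TCP position; "tool_rot": TCP orientation; "wrist_force": force on the tool from outside, world axes, zero at the start; "moment": the same for the moment, N m; "grip_width": opening from 0.0 (shut) to 1.0 (fully open).
Only numpy, scipy, OpenCV 4.12 (cv2) and the standard library are available. Lean on these libraries where they do the work, as an engineer would, in place of code of your own. Each camera call takes 0.05 s, during which the arm holds its last target.

## Working session

There is one attempt and no reset: what is moved stays moved. The work goes in short steps, Python scripts to look and compute and a tool call to move; the robot and the scene stay as the last step left them, time stands still between calls to the robot, and variables do not carry over. Pictures are saved under pics/ and viewed, and the job is handed in when it is done.

Besides the shell and the picture viewer there is one more tool, called after ">>>" by a JSON object that holds its "method" and its "body". step_arm: Moves the arm, as the interface text tells. Its arguments: {"type":"object","properties":{"steps":{"type":"array"}},"required":["steps"]}

```bash
ls; mkdir -p pics
python3 - <<'E'
from bench import r
import cv2
s=r.state();print(s)
for c in("scene","top"):
    im,d=r.snapshot(c);cv2.imwrite(f"pics/{c}0.png",im)
    for n in("weight_large","pan_top","panel_top","fastener_grip","balance"):
        print(c,n,[(x['xy'],round(x['confidence'],2)) for x in r.spot_point(c,n)][:4])
print(r.state()['clock'])
E
```

```text
pics
{'clock': 0.0, 'joint_pos': array([-1.46377172e+00,  4.87141352e-02,  9.75734624e-02,  1.62200210e+00,
        1.94055870e-05,  1.44301717e+00]), 'joint_velocities': array([-5.27421903e-04,  4.74876922e-05, -5.07738188e-04,  1.36402724e-04,
        3.20412418e-04, -2.22437913e-04]), 'tau': array([-1.03004422e-03, -3.38782024e+01,  3.20016038e+01,  2.03053857e-02,
       -2.34354056e-04,  2.40454952e-06]), 'tcp_pos': array([ 0.12208447, -0.51001668,  0.24912394]), 'tool_rot': array([ 9.93115629e-01,  1.17132278e-01,  2.18769141e-05, -1.17306003e-03]), 'wrist_force': array([-0.30610362, -0.73614607, -0.41887795]), 'moment': array([-0.03663099, -0.00770361, -0.02164349]), 'grip_width': 1.0008663585930302}
scene weight_large [([393.4, 273.5], 0.58)]
scene pan_top [([314.4, 232.4], 0.62)]
scene panel_top [([261.2, 221.0], 0.8)]
scene fastener_grip [([448.4, 198.2], 0.73), ([257.2, 217.6], 0.49)]
scene balance [([289.5, 245.0], 0.82), ([393.4, 274.7], 0.37)]
top weight_large [([275.4, 177.9], 0.59), ([256.7, 173.7], 0.55)]
top pan_top [([315.4, 170.0], 0.7)]
top panel_top [([361.6, 170.9], 0.68), ([186.1, 206.9], 0.35)]
top fastener_grip []
top balance [([345.1, 178.7], 0.61)]
0.6
```

View pics/scene0.png

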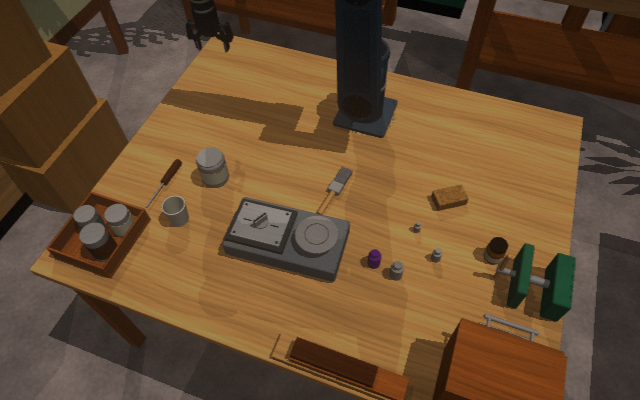

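View pics/top0.png

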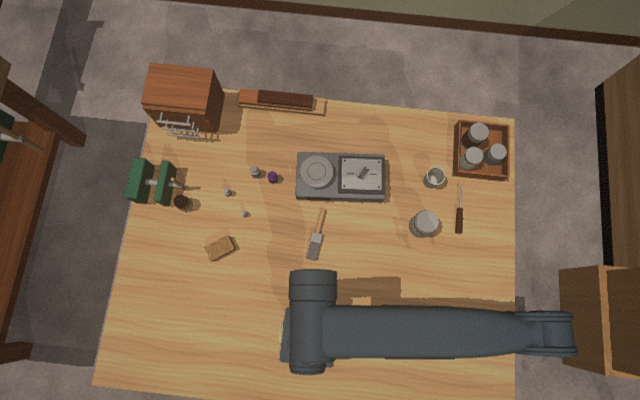

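The grey large weight is at scene (397,270) and top (255,172). The purple look-alike is next to it at top (272,177). The pan is at top (316,171), and the fastener at top (362,173).

```bash
cat > h.py <<'E'
import numpy as np, cv2
from bench import r
def ray(c,uv):
    k=r.calibration(c);K=k["intrinsics"];R=np.array(k["R"]);t=np.array(k["t"])
    o=-R.T@t; d=R.T@(np.linalg.inv(K)@np.array([uv[0],uv[1],1.]));return o,d
def atz(c,uv,z):
    o,d=ray(c,uv);return o+d*(z-o[2])/d[2]
def cloud(c,d):
    k=r.calibration(c);K=np.array(k["intrinsics"]);R=np.array(k["R"]);t=np.array(k["t"])
    v,u=np.mgrid[:400,:640]
    P=np.stack([(u-K[0,2])/K[0,0]*d,(v-K[1,2])/K[1,1]*d,d],-1)
    return (P-t)@R
E
python3 - <<'E'
from h import *
for c in("top","scene"):
    im,d=r.snapshot(c);P=cloud(c,d);np.savez(f"{c}.npz",im=im,d=d,P=P)
    print(c,"cam",ray(c,(320,200))[0])
    pts={"top":{"wl":(255,170),"purple":(272,176),"med":(228,191),"sm":(244,213),"pan":(316,171),"fast":(362,173),"table":(280,225)},"scene":{"wl":(397,268),"pan":(316,234),"fast":(261,219)}}[c]
    for n,(u,v) in pts.items(): print(n,P[v,u].round(4))
    for n in ("wl","purple"):
        if n in pts:
            u,v=pts[n];W=P[v-12:v+13,u-12:u+13].reshape(-1,3);m=(W[:,2]>.02);W=W[m];print(n,len(W),W.min(0).round(3),W.max(0).round(3),np.median(W,0).round(3))
    # pan
    m=(P[...,2]>.098)&(P[...,2]<.11)&(abs(P[...,0]-P[pts['pan'][1],pts['pan'][0]][0])<.075)&(abs(P[...,1]-P[pts['pan'][1],pts['pan'][0]][1])<.07)
    v,u=np.nonzero(m);print("pan",m.sum(),P[m].mean(0).round(4),P[m].min(0).round(3),P[m].max(0).round(3))
    # panel
    q=P[pts['fast'][1],pts['fast'][0]]
    m=(P[...,2]>.086)&(P[...,2]<.094)&(abs(P[...,0]-q[0])<.1)&(abs(P[...,1]-q[1])<.11)
    X=P[m][:,:2].astype(np.float32);print("panel",m.sum(),cv2.minAreaRect(X))
    m=(P[...,2]>.112)&(P[...,2]<.13)&(abs(P[...,0]-q[0])<.05)&(abs(P[...,1]-q[1])<.05)
    print("wing",m.sum(),cv2.minAreaRect(P[m][:,:2].astype(np.float32)) if m.sum() else 0)
    crop={"top":im[130:220,210:400],"scene":im[180:300,210:420]}[c]
    cv2.imwrite(f"pics/{c}crop.png",cv2.resize(crop,None,fx=3.8,fy=3.8,interpolation=cv2.INTER_CUBIC))
E
```

```text
top cam [ 0.13762293 -0.00980836  1.56125318]
wl [0.5884 0.2736 0.0603]
purple [0.5699 0.2044 0.0671]
med [0.497  0.3663 0.0489]
sm [0.4196 0.2934 0.0438]
pan [0.5959 0.0383 0.1069]
fast [ 0.603  -0.1318  0.1203]
table [0.396  0.1561 0.002 ]
wl 103 [ 0.138 -0.01   0.02 ] [0.61  0.296 1.561] [0.583 0.275 0.05 ]
purple 93 [ 0.138 -0.01   0.021] [0.592 0.226 1.561] [0.57  0.205 0.053]
pan 763 [0.5955 0.0374 0.1039] [ 0.534 -0.023  0.098] [0.659 0.098 0.11 ]
panel 951 ((0.6079188585281372, -0.1321418583393097), (0.14302882552146912, 0.17381073534488678), 3.095362424850464)
wing 40 ((0.60796058177948, -0.1324506253004074), (0.011517087928950787, 0.04412268102169037), 63.56267547607422)
scene cam [1.25314078 0.31917423 1.30900554]
wl [0.6026 0.2808 0.0599]
pan [0.6    0.0368 0.1014]
fast [ 0.6184 -0.1246  0.1212]
wl 189 [0.574 0.262 0.02 ] [0.616 0.299 0.072] [0.602 0.281 0.05 ]
pan 1277 [0.6017 0.0388 0.1037] [ 0.539 -0.023  0.098] [0.663 0.1   0.11 ]
panel 1499 ((0.6151489615440369, -0.13021937012672424), (0.14161404967308044, 0.17121294140815735), 5.590032577514648)
wing 66 ((0.6133856773376465, -0.13077618181705475), (0.015454554930329323, 0.044499773532152176), 66.26070404052734)
```

View pics/topcrop.png

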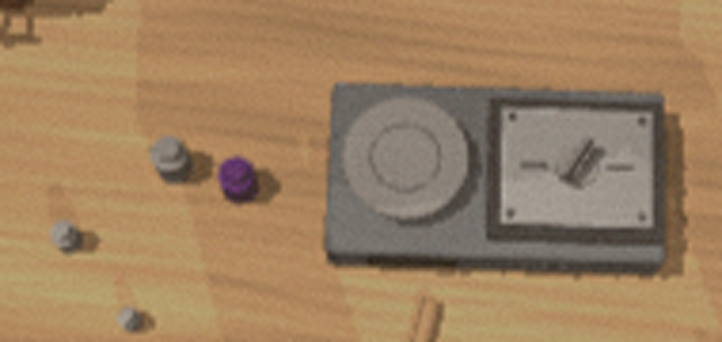

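Both cameras agree on where things are. The pan is at about (0.599, 0.038) and the panel at about (0.611, -0.131), 170 mm apart as specified, with a yaw of about 4.3°. The fastener stands at about 1.05 rad, and the weight at about (0.595, 0.278). I'll write a helper to plan the rows, then approach.

```bash
cat > plan.py <<'E'
import sys
from h import *
from scipy.spatial.transform import Rotation as Ro
def down(yaw):
    a=np.radians(yaw); x=np.array([np.cos(a),np.sin(a),0]);z=np.array([0,0,-1.]);return np.stack([x,np.cross(z,x),z],1)
def plan(p,yaw,hand,n=5,vmax=4.1,wmax=7.1,skip=0,show=True):
    s=r.state();P=np.array(s['tcp_pos']);R=Ro.from_quat(s['tool_rot']).as_matrix();T=down(yaw);p=np.array(p)
    print("t",round(s['clock'],2),"pos",P.round(4),"err mm",((p-P)*1e3).round(1),"yaw",np.degrees(np.arctan2(R[1,0],R[0,0])).round(1),"F",np.round(s['wrist_force'],1),"g",round(s['grip_width'],3))
    N=max(np.linalg.norm(p-P)*100/vmax,np.degrees(np.linalg.norm(Ro.from_matrix(R.T@T).as_rotvec()))/wmax);N=max(1,int(np.ceil(N-.05)))
    rows=[];P0=P
    for i in range(min(n,N)):
        d=(R.T@(p-P))*100/(N-i); w=np.degrees(Ro.from_matrix(R.T@T).as_rotvec())/(N-i)
        rows.append([hand]+list(d.round(2))+list(w.round(1)))
        P=P+R@d/100;R=R@Ro.from_rotvec(np.radians(w)).as_matrix()
    print("rows left",N);print([float(x)+0. for q in rows for x in q])
if __name__=="__main__":
    a=[float(x) for x in sys.argv[1:]]
    plan(a[:3],a[3],a[4],vmax=a[5] if len(a)>5 else 4.1)
E
python3 plan.py 0.53 0.20 0.25 80 100
```

```text
t 0.7 pos [ 0.1221 -0.5106  0.2504] err mm [ 4.079e+02  7.106e+02 -4.000e-01] yaw 13.5 F [ 0.6 -1.4  0.3] g 1.0
rows left 20
[100.0, 2.81, -2.98, 0.0, 0.0, 0.0, -3.3, 100.0, 2.98, -2.81, 0.0, 0.0, 0.0, -3.3, 100.0, 3.14, -2.64, 0.0, 0.0, 0.0, -3.3, 100.0, 3.28, -2.45, 0.0, 0.0, 0.0, -3.3, 100.0, 3.42, -2.25, 0.0, 0.0, 0.0, -3.3]
```

>>> {"method": "step_arm", "body": {"steps": [100,2.8,-3.0,0,0,0,-3.3,100,3.0,-2.8,0,0,0,-3.3,100,3.1,-2.6,0,0,0,-3.3,100,3.3,-2.4,0,0,0,-3.3,100,3.4,-2.2,0,0,0,-3.3]}}

```text
clock: 1.12
tcp_pos: [0.2235, -0.3351, 0.2457]
tool_rot: [0.966, 0.258, -0.001, -0.001]
wrist_force: [0.8, -0.7, -0.7]
grip_width: 1.002
```

```bash
python3 plan.py 0.53 0.20 0.25 80 100; python3 -c "
from bench import r;print(r.calibration('wrist'))"
```

```text
t 1.12 pos [ 0.2235 -0.3351  0.2457] err mm [306.5 535.1   4.3] yaw 29.9 F [ 0.8 -0.7 -0.7] g 1.002
rows left 15
[100.0, 3.55, -2.07, -0.02, 0.0, 0.0, -3.3, 100.0, 3.66, -1.86, -0.03, 0.0, 0.0, -3.3, 100.0, 3.77, -1.65, -0.03, 0.0, 0.0, -3.3, 100.0, 3.86, -1.43, -0.03, 0.0, 0.0, -3.3, 100.0, 3.93, -1.2, -0.03, 0.0, 0.0, -3.3]
{'intrinsics': array([[330.34446828,   0.        , 316.60198298],
       [  0.        , 330.34446828, 202.05323958],
       [  0.        ,   0.        ,   1.        ]]), 'tool_from_camera': array([[-1.25796179e-04, -9.62966923e-01, -2.69619526e-01,
         6.85032978e-02],
       [ 9.99999913e-01, -1.40253102e-05, -4.16476728e-04,
         2.05843524e-04],
       [ 3.97271816e-04, -2.69619555e-01,  9.62966841e-01,
        -1.24132832e-01],
       [ 0.00000000e+00,  0.00000000e+00,  0.00000000e+00,
         1.00000000e+00]])}
```

>>> {"method": "step_arm", "body": {"steps": [100,3.6,-2.0,0,0,0,-3.3,100,3.7,-1.9,0,0,0,-3.3,100,3.8,-1.6,-0.1,0,0,-3.3,100,3.9,-1.4,0,0,0,-3.3,100,3.9,-1.2,-0.1,0,0,-3.3]}}

```text
clock: 1.53
tcp_pos: [0.3262, -0.1537, 0.2485]
tool_rot: [0.917, 0.398, 0.001, 0.001]
wrist_force: [2.1, 0.0, -0.1]
grip_width: 1.006
```

```bash
python3 plan.py 0.55 0.22 0.25 80 100
```

```text
t 1.53 pos [ 0.3262 -0.1537  0.2485] err mm [223.8 373.7   1.5] yaw 47.0 F [ 2.1  0.  -0.1] g 1.006
rows left 11
[100.0, 3.87, -0.83, -0.01, 0.0, 0.0, -3.0, 100.0, 3.91, -0.63, -0.01, 0.0, 0.0, -3.0, 100.0, 3.94, -0.42, -0.01, 0.0, 0.0, -3.0, 100.0, 3.95, -0.22, -0.01, 0.0, 0.0, -3.0, 100.0, 3.96, -0.01, -0.01, 0.0, 0.0, -3.0]
```

>>> {"method": "step_arm", "body": {"steps": [100,3.9,-0.8,0,0,0,-3.2,100,3.9,-0.6,0,0,0,-3.2,100,3.9,-0.4,0,0,0,-3.2,100,3.9,-0.2,0,0,0,-3.2,100,4.0,0,0,0,0,-3.2]}}

```text
clock: 1.95
tcp_pos: [0.4294, 0.0262, 0.2511]
tool_rot: [0.849, 0.529, 0.003, 0.005]
wrist_force: [1.5, -1.8, 0.1]
grip_width: 1.002
```

```bash
python3 plan.py 0.56 0.22 0.23 80 100
```

```text
t 1.95 pos [0.4294 0.0262 0.2511] err mm [130.6 193.8 -21.1] yaw 63.8 F [ 1.5 -1.8  0.1] g 1.002
rows left 6
[100.0, 3.86, 0.52, 0.36, 0.1, 0.0, -2.7, 100.0, 3.83, 0.7, 0.36, 0.1, 0.0, -2.7, 100.0, 3.79, 0.88, 0.36, 0.1, 0.0, -2.7, 100.0, 3.75, 1.06, 0.36, 0.1, 0.0, -2.7, 100.0, 3.69, 1.24, 0.36, 0.1, 0.0, -2.7]
```

>>> {"method": "step_arm", "body": {"steps": [100,3.9,0.5,0.4,0.1,0,-3,100,3.8,0.7,0.4,0.1,0,-3,100,3.8,0.9,0.4,0.1,0,-3,100,3.8,1.1,0.4,0,0,-3,100,3.7,1.3,0.4,0,0,-3]}}

```text
clock: 2.37
tcp_pos: [0.5403, 0.2013, 0.2337]
tool_rot: [0.767, 0.642, 0.004, 0.006]
wrist_force: [0.4, -0.4, 0.6]
grip_width: 0.999
```

```bash
cat > w.py <<'E'
from plan import *
def wpose():
    s=r.state();return np.array(s['tcp_pos']),Ro.from_quat(s['tool_rot']).as_matrix()
def wcloud(d,pose):
    k=r.calibration('wrist');K=np.array(k["intrinsics"]);M=np.array(k['tool_from_camera'])
    v,u=np.mgrid[:400,:640];P=np.stack([(u-K[0,2])/K[0,0]*d,(v-K[1,2])/K[1,1]*d,d],-1)
    return (P@M[:3,:3].T+M[:3,3])@pose[1].T+pose[0]
E
python3 - <<'E'
from w import *
p=wpose();im,d=r.snapshot('wrist');P=wcloud(d,p);np.savez('w1.npz',im=im,P=P)
cv2.imwrite('pics/w1.png',im);print(p[0],r.state()['tcp_pos'])
for n in('weight_large','pan_top'):print(n,[(x['xy'],P[int(x['xy'][1]),int(x['xy'][0])].round(3),x['confidence']) for x in r.spot_point('wrist',n)])
E
```

```text
[0.54025048 0.20125523 0.2337322 ] [0.54328767 0.20723779 0.22899822]
weight_large [([346.9, 159.3], array([0.574, 0.219, 0.051]), 0.71), ([349.0, 92.4], array([0.584, 0.277, 0.064]), 0.69)]
pan_top []
```

View pics/w1.png

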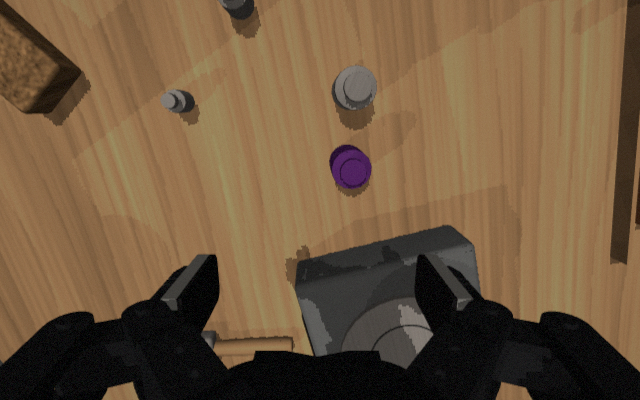

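The wrist picture shows the grey weight at (357,88) and the purple one at (350,168). The arm was still settling, so I'll measure again now that it has settled.

Run:
```python
from w import *
p=wpose();im,d=r.snapshot('wrist');P=wcloud(d,p);print(p[0],r.state()['tcp_pos'])
X=P.reshape(-1,3);B=im.reshape(-1,3).astype(int)
grey=(abs(B[:,0]-B[:,2])<30)
for zlo,zhi in((.058,.072),(.045,.054)):
    m=(X[:,2]>zlo)&(X[:,2]<zhi)&(X[:,0]>.53)&(X[:,0]<.65)&(X[:,1]>.245)&(X[:,1]<.32)
    print(zlo,m.sum(),X[m].mean(0).round(4),X[m].min(0).round(4),X[m].max(0).round(4))
    if m.sum()>5:print(cv2.minEnclosingCircle(X[m][:,:2].astype(np.float32)))
m=(X[:,2]>.03)&(X[:,2]<.1)&(X[:,1]>.18)&(X[:,1]<.245)&(X[:,0]>.52)&(X[:,0]<.62)
print('purple',X[m].mean(0),X[m].min(0),X[m].max(0))
# table check
m=(abs(X[:,0]-.5)<.03)&(abs(X[:,1]-.25)<.03);print('table z',np.median(X[m][:,2]))
```

```text
[0.53956495 0.20130195 0.23066717] [0.53919946 0.19988074 0.2321565 ]
0.058 689 [0.5915 0.28   0.0655] [0.58   0.2681 0.0585] [0.6034 0.2916 0.0677]
((0.5918029546737671, 0.2798774540424347), 0.01204767357558012)
0.045 845 [0.5899 0.2798 0.0508] [0.5728 0.2612 0.0456] [0.6102 0.2987 0.0534]
((0.5918818116188049, 0.27992838621139526), 0.01914604753255844)
purple [0.5763196  0.21131778 0.05619325] [0.55872046 0.19000317 0.03000069] [0.59590897 0.22755357 0.0674602 ]
table z 0.28723746159563246
```

The knob (r = 12.0 mm) and body (r = 19.1 mm) circles share a centre at (0.592, 0.280), which matches the large weight. Approaching.

```bash
python3 plan.py 0.592 0.280 0.15 80 100
```

```text
t 2.57 pos [0.5392 0.1999 0.2322] err mm [ 52.8  80.1 -82.2] yaw 79.8 F [-0.8 -0.2  1.1] g 1.001
rows left 4
[100.0, 2.21, 0.92, 2.06, 0.1, 0.0, -0.1, 100.0, 2.21, 0.93, 2.06, 0.1, 0.0, -0.1, 100.0, 2.21, 0.94, 2.06, 0.1, 0.0, -0.1, 100.0, 2.2, 0.94, 2.05, 0.1, 0.0, -0.1]
```

>>> {"method": "step_arm", "body": {"steps": [100,2.3,0.9,2.0,0.1,0,0,100,2.3,0.9,2.0,0.1,0,0,100,2.2,0.9,2.0,0.1,0,0,100,2.2,0.9,2.0,0.1,0,0,100,0,0,0,0,0,0]}}

```text
clock: 2.98
tcp_pos: [0.5949, 0.2777, 0.1587]
tool_rot: [0.771, 0.637, 0.005, 0.005]
wrist_force: [-1.9, -0.5, -0.6]
grip_width: 1.003
```

```bash
python3 plan.py 0.592 0.280 0.15 80 100; python3 plan.py 0.592 0.280 0.035 80 100 3
```

```text
t 2.98 pos [0.5949 0.2777 0.1587] err mm [-2.9  2.3 -8.7] yaw 79.1 F [-1.9 -0.5 -0.6] g 1.003
rows left 1
[100.0, 0.17, -0.34, 0.86, 0.8, 0.0, -0.9]
t 2.98 pos [0.5949 0.2777 0.1587] err mm [  -2.9    2.3 -123.7] yaw 79.1 F [-1.9 -0.5 -0.6] g 1.003
rows left 5
[100.0, 0.03, -0.1, 2.47, 0.2, 0.0, -0.2, 100.0, 0.03, -0.09, 2.47, 0.2, 0.0, -0.2, 100.0, 0.03, -0.09, 2.47, 0.2, 0.0, -0.2, 100.0, 0.03, -0.08, 2.47, 0.2, 0.0, -0.2, 100.0, 0.04, -0.07, 2.47, 0.2, 0.0, -0.2]
```

>>> {"method": "step_arm", "body": {"steps": [100,0.1,-0.3,2.4,0.5,0,-0.5,100,0,0,2.4,0.3,0,0,100,0,0,2.4,0,0,0,100,0,0,0,0,0,0]}}

```text
clock: 3.32
tcp_pos: [0.594, 0.2742, 0.0914]
tool_rot: [0.77, 0.638, 0.003, 0.002]
wrist_force: [-1.2, -1.4, -1.2]
grip_width: 1.001
```

```bash
python3 plan.py 0.592 0.280 0.035 80 100 2;python3 - <<'E'
from w import *
im,d=r.snapshot('wrist');cv2.imwrite('pics/w2.png',im)
E
python3 plan.py 0.592 0.280 0.035 80 100 2
```

```text
t 3.32 pos [0.594  0.2742 0.0914] err mm [ -2.    5.8 -56.4] yaw 79.3 F [-1.2 -1.4 -1.2] g 1.001
rows left 3
[100.0, 0.17, -0.11, 1.88, 0.1, 0.0, -0.2, 100.0, 0.18, -0.11, 1.88, 0.1, 0.0, -0.2, 100.0, 0.18, -0.1, 1.88, 0.1, 0.0, -0.2]
t 3.37 pos [0.5955 0.2745 0.0947] err mm [ -3.5   5.5 -59.7] yaw 79.3 F [ 0.9 -0.4  0.7] g 0.996
rows left 3
[100.0, 0.15, -0.17, 1.99, 0.2, -0.1, -0.2, 100.0, 0.15, -0.16, 1.99, 0.2, -0.1, -0.2, 100.0, 0.16, -0.15, 1.99, 0.2, -0.1, -0.2]
```

View pics/w2.png

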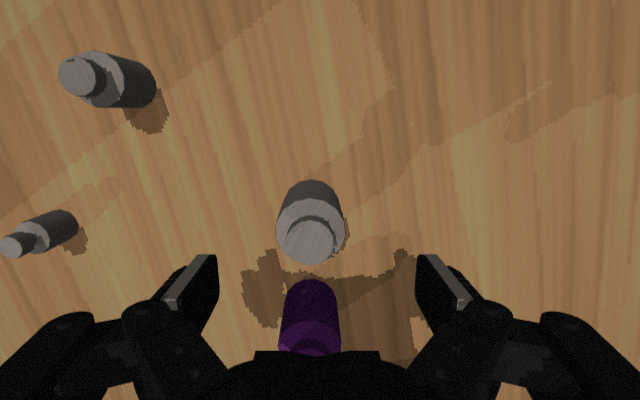

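The weight sits between the jaws, at pixel (312,230), with the purple one behind it. Continuing down.

>>> {"method": "step_arm", "body": {"steps": [100,0.2,-0.1,2.0,0.1,0,0,100,0.2,-0.1,2.0,0,0,0,100,0.2,-0.1,1.8,0,0,0,100,0,0,0,0,0,0]}}

```text
clock: 3.7
tcp_pos: [0.6004, 0.2784, 0.0505]
tool_rot: [0.772, 0.635, 0.013, 0.006]
wrist_force: [-1.9, -0.5, 0.1]
grip_width: 1.001
```

```bash
python3 plan.py 0.592 0.280 0.035 80 100 2;python3 - <<'E'
from w import *
im,d=r.snapshot('wrist');cv2.imwrite('pics/w3.png',im)
E
python3 plan.py 0.592 0.280 0.035 80 100 2
```

```text
t 3.7 pos [0.6004 0.2784 0.0505] err mm [ -8.4   1.6 -15.5] yaw 78.9 F [-1.9 -0.5  0.1] g 1.001
rows left 1
[100.0, -0.03, -0.9, 1.53, 1.5, -0.7, -1.1]
t 3.75 pos [0.6021 0.2787 0.0533] err mm [-10.1   1.3 -18.3] yaw 78.9 F [-0.9 -0.4  0.2] g 0.999
rows left 1
[100.0, -0.09, -1.07, 1.8, 1.7, -0.8, -1.1]
```

View pics/w3.png

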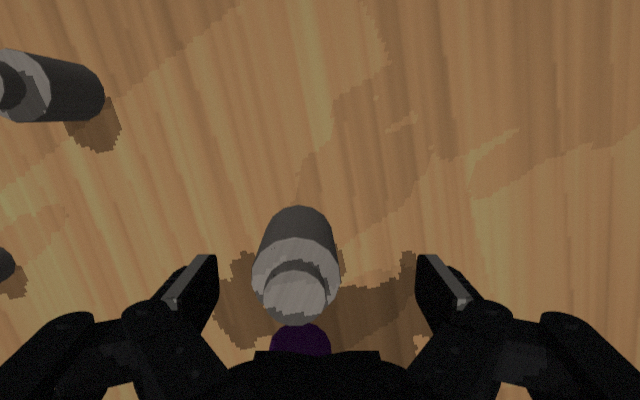

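The weight is now left of centre because the arm has drifted 9 mm in +x. I'll correct that while going down.

>>> {"method": "step_arm", "body": {"steps": [100,0,-0.9,0.6,1.5,-0.7,-1,100,0,0,0,0,0,0]}}

```text
clock: 3.92
tcp_pos: [0.5953, 0.2802, 0.053]
tool_rot: [0.767, 0.642, 0.004, 0.002]
wrist_force: [0.3, -1.1, -1.7]
grip_width: 1.001
```

```bash
python3 plan.py 0.592 0.280 0.035 80 100 2
```

```text
t 3.92 pos [0.5953 0.2802 0.053 ] err mm [ -3.3  -0.2 -18. ] yaw 79.9 F [ 0.3 -1.1 -1.7] g 1.001
rows left 1
[100.0, -0.08, -0.33, 1.8, 0.5, -0.2, -0.1]
```

>>> {"method": "step_arm", "body": {"steps": [100,-0.1,-0.3,1.0,0.5,-0.2,0,100,0,-0.2,1.0,0.3,-0.2,0,100,0,0,0.3,0,0,0]}}

```text
clock: 4.17
tcp_pos: [0.594, 0.2813, 0.0353]
tool_rot: [0.767, 0.642, 0.001, 0.0]
wrist_force: [0.1, 0.1, 0.8]
grip_width: 0.998
```

```bash
python3 plan.py 0.592 0.280 0.035 80 100 2
```

```text
t 4.17 pos [0.594  0.2813 0.0353] err mm [-2.  -1.3 -0.3] yaw 79.9 F [0.1 0.1 0.8] g 0.998
rows left 1
[100.0, -0.16, -0.18, 0.03, 0.1, -0.1, -0.1]
```

Good. Close.

>>> {"method": "step_arm", "body": {"steps": [30,-0.1,-0.2,0,0,0,0,30,0,0,0,0,0,0,30,0,0,0,0,0,0,30,0,0,0,0,0,0,30,0,0,0,0,0,0]}}

```text
clock: 4.58
tcp_pos: [0.5912, 0.2804, 0.0336]
tool_rot: [0.767, 0.642, 0.001, 0.0]
wrist_force: [0.3, 0.1, -0.0]
grip_width: 0.429
```

>>> {"method": "step_arm", "body": {"steps": [30,0,0,0,0,0,0,30,0,0,0,0,0,0,30,0,0,0,0,0,0]}}

```text
clock: 4.83
tcp_pos: [0.5912, 0.2803, 0.0336]
tool_rot: [0.767, 0.642, 0.001, 0.0]
wrist_force: [0.1, -0.1, -1.4]
grip_width: 0.425
```

```bash
python3 plan.py 0.592 0.280 0.035 80 30 2
```

```text
t 4.83 pos [0.5912 0.2803 0.0336] err mm [ 0.8 -0.3  1.4] yaw 79.9 F [ 0.1 -0.1 -1.4] g 0.425
rows left 1
[30.0, -0.02, 0.08, -0.14, 0.1, 0.0, -0.1]
```

Gripped (opening 36 mm). Lift.

>>> {"method": "step_arm", "body": {"steps": [30,0,0,-2,0,0,0,30,0,0,-3.5,0,0,0,30,0,0,-3.5,0,0,0,30,0,0,-3.5,0,0,0,30,0,0,-2.5,0,0,0]}}

```text
clock: 5.25
tcp_pos: [0.5798, 0.2766, 0.1672]
tool_rot: [0.766, 0.642, -0.019, -0.007]
wrist_force: [1.5, 0.2, -4.2]
grip_width: 0.431
```

```bash
python3 plan.py 0.599 0.038 0.19 84 30 3
```

```text
t 5.25 pos [0.5798 0.2766 0.1672] err mm [  19.2 -238.6   22.8] yaw 79.9 F [ 1.5  0.2 -4.2] g 0.431
rows left 8
[30.0, -2.9, 0.75, -0.26, -0.3, 0.1, -0.5, 30.0, -2.9, 0.73, -0.26, -0.3, 0.1, -0.5, 30.0, -2.91, 0.7, -0.26, -0.3, 0.1, -0.5, 30.0, -2.92, 0.68, -0.27, -0.3, 0.1, -0.5, 30.0, -2.92, 0.65, -0.27, -0.3, 0.1, -0.5]
```

>>> {"method": "step_arm", "body": {"steps": [30,-2.5,0.8,-0.5,-0.3,0.1,-0.5,30,-2.9,0.7,-0.5,-0.3,0.1,-0.5,30,-2.9,0.7,-0.3,-0.3,0.1,-0.5,30,-2.9,0.7,-0.3,-0.3,0.1,-0.5,30,-2.9,0.6,-0.3,-0.3,0.1,-0.5]}}

```text
clock: 5.67
tcp_pos: [0.5927, 0.1361, 0.1886]
tool_rot: [0.747, 0.664, -0.004, -0.003]
wrist_force: [1.1, 0.3, -5.3]
grip_width: 0.426
```

```bash
python3 plan.py 0.599 0.038 0.19 84 30 3
```

```text
t 5.67 pos [0.5927 0.1361 0.1886] err mm [  6.3 -98.1   1.4] yaw 83.3 F [ 1.1  0.3 -5.3] g 0.426
rows left 4
[30.0, -2.42, 0.44, -0.03, -0.1, 0.0, -0.2, 30.0, -2.42, 0.43, -0.03, -0.1, 0.0, -0.2, 30.0, -2.42, 0.43, -0.03, -0.1, 0.0, -0.2, 30.0, -2.42, 0.42, -0.04, -0.1, 0.0, -0.2]
```

>>> {"method": "step_arm", "body": {"steps": [30,0,0.4,0,0,0,0,30,0,0,0,0,0,0,30,0,0,0,0,0,0]}}

```text
clock: 5.92
tcp_pos: [0.595, 0.1277, 0.185]
tool_rot: [0.75, 0.661, -0.009, -0.003]
wrist_force: [0.4, 0.1, -5.4]
grip_width: 0.429
```

```bash
cat > panfit.py <<'E'
from w import *
import sys
p=wpose();im,d=r.snapshot('wrist');P=wcloud(d,p);q=wpose();print(p[0].round(4),q[0].round(4))
cv2.imwrite(sys.argv[1],im)
X=P.reshape(-1,3);m=(X[:,2]>.092)&(X[:,2]<.112)&(np.hypot(X[:,0]-.599,X[:,1]-.038)<.075)
if m.sum()>50:
    A=X[m];print(m.sum(),np.median(A[:,2]),cv2.minEnclosingCircle(A[:,:2].astype(np.float32)),A.min(0),A.max(0))
E
python3 panfit.py pics/w4.png
```

```text
[0.595  0.1277 0.185 ] [0.5948 0.1282 0.1846]
1086 0.10462069530935529 ((0.5947750806808472, 0.05074884742498398), 0.05806492641568184) [0.54107049 0.02062886 0.10069545] [0.64847971 0.07509604 0.1063998 ]
```

View pics/w4.png

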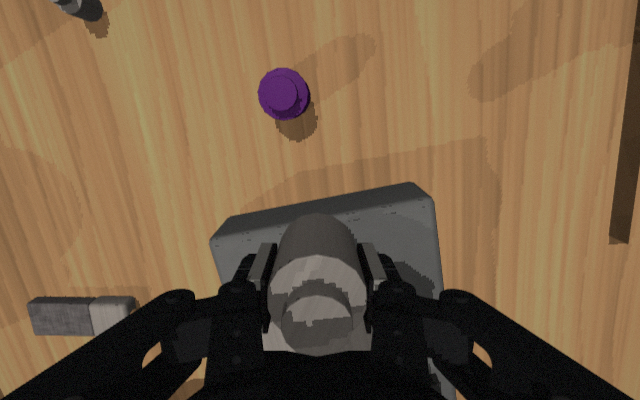

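The pan is hidden, but the end of the housing is visible, at pixels (212..433, 185..240). I'll get the pan centre from it and compare with the earlier clouds.

Run:
```python
from w import *
p=wpose();im,d=r.snapshot('wrist');P=wcloud(d,p);np.savez('w5.npz',P=P,im=im)
def house(P,tag,off=np.zeros(3)):
    m=(P[...,2]>.064)&(P[...,2]<.076)&(P[...,0]>.47)&(P[...,0]<.72)&(P[...,1]>-.05)&(P[...,1]<.15)
    X=P[m]+off;print(tag,len(X),np.median(X[:,2]))
    # end edge: max y per x-bin
    E=[]
    for x in np.arange(X[:,0].min()+.01,X[:,0].max()-.01,.006):
        b=X[abs(X[:,0]-x)<.003]
        if len(b)>5:E.append((x,np.percentile(b[:,1],98)))
    E=np.array(E);k=np.polyfit(E[:,0],E[:,1],1)
    k=np.polyfit(*E[abs(E[:,1]-np.polyval(k,E[:,0]))<.004].T,1)
    print(' end edge yaw',np.degrees(np.arctan(k[0])),'res',np.std(E[:,1]-np.polyval(k,E[:,0])),'x range',X[:,0].min(),X[:,0].max())
    for side,f in(('lo',2),('hi',98)):
        S=[]
        for y in np.arange(X[:,1].min()+.005,X[:,1].max()-.01,.005):
            b=X[abs(X[:,1]-y)<.003]
            if len(b)>5:S.append((y,np.percentile(b[:,0],f)))
        print(side,np.array(S).round(4).tolist()[-9:])
    print(' yend@.6',np.polyval(k,.6))
house(P,'w5')
W=np.load('w1.npz')['P']
X=W.reshape(-1,3);m=(X[:,2]>.056)&(X[:,2]<.075)&(X[:,0]>.55)&(X[:,0]<.65)&(X[:,1]>.25)&(X[:,1]<.32)
c=cv2.minEnclosingCircle(X[m][:,:2].astype(np.float32));off=np.array([.5918-c[0][0],.2799-c[0][1],0]);print(c,off)
house(W,'w1',off)
X=X+off;m=(X[:,2]>.096)&(X[:,2]<.112)&(np.hypot(X[:,0]-.599,X[:,1]-.038)<.08)
A=X[m];print(len(A),A.min(0),A.max(0))
from scipy.optimize import least_squares
# outer edge of pan : max y per x bin
E=np.array([(x,np.percentile(A[abs(A[:,0]-x)<.002][:,1],99)) for x in np.arange(A[:,0].min()+.004,A[:,0].max()-.002,.004) if (abs(A[:,0]-x)<.002).sum()>4])
s=least_squares(lambda q:np.hypot(E[:,0]-q[0],E[:,1]-q[1])-.062,[.599,.038]);print(s.x,np.std(s.fun),len(E),E[[0,-1]])
```

```text
w5 8379 0.07038836548016081
 end edge yaw 4.1454400033203695 res 0.0002641691656186589 x range 0.5039609699268529 0.688392664134942
lo [[0.07, 0.5081], [0.075, 0.508], [0.08, 0.5077], [0.085, 0.5076], [0.09, 0.507], [0.095, 0.5078], [0.1, 0.5075], [0.105, 0.5069], [0.11, 0.5119]]
hi [[0.07, 0.6835], [0.075, 0.6826], [0.08, 0.6822], [0.085, 0.6815], [0.09, 0.681], [0.095, 0.6799], [0.1, 0.6796], [0.105, 0.6786], [0.11, 0.6784]]
 yend@.6 0.11564059178230543
((0.5919313430786133, 0.27997735142707825), 0.012030910700559616) [-1.31343079e-04 -7.73514271e-05  0.00000000e+00]
w1 7220 0.07035421085714239
 end edge yaw 4.745990504637944 res 0.0002712043337034499 x range 0.5028445869142486 0.6837191642221796
lo [[0.0713, 0.5072], [0.0763, 0.5073], [0.0813, 0.507], [0.0863, 0.507], [0.0913, 0.5069], [0.0963, 0.5066], [0.1013, 0.5064], [0.1063, 0.5071], [0.1113, 0.5175]]
hi [[0.0713, 0.6817], [0.0763, 0.6811], [0.0813, 0.6797], [0.0863, 0.6784], [0.0913, 0.6789], [0.0963, 0.6774], [0.1013, 0.6773], [0.1063, 0.6769], [0.1113, 0.6759]]
 yend@.6 0.11568486368813344
4259 [0.5374317  0.02519247 0.09770175] [0.62226817 0.09966306 0.10682743]
[0.59149232 0.03509098] 0.003519384039981405 20 [[0.5414317  0.06628128]
 [0.6174317  0.07668134]]
```

The pan centre from the housing is (0.598, 0.037), which agrees with the top and scene average of (0.5985, 0.038). Moving over it.

```bash
python3 plan.py 0.598 0.0375 0.17 84 30 3
```

```text
t 6.02 pos [0.5948 0.1289 0.1847] err mm [  3.2 -91.4 -14.7] yaw 82.9 F [-0.2  0.3 -5.4] g 0.429
rows left 4
[30.0, -2.25, 0.37, 0.38, -0.2, 0.1, -0.3, 30.0, -2.26, 0.36, 0.38, -0.2, 0.1, -0.3, 30.0, -2.26, 0.34, 0.38, -0.2, 0.1, -0.3, 30.0, -2.26, 0.33, 0.37, -0.2, 0.1, -0.3]
```

>>> {"method": "step_arm", "body": {"steps": [30,-2.2,0.4,0.2,-0.2,0.1,-0.3,30,-2.2,0.4,0.2,-0.2,0.1,-0.3,30,-2.2,0.3,0.2,-0.2,0.1,-0.3,30,-1.8,0.3,0.2,-0.2,0.1,-0.3,30,0,0,0,0,0,0]}}

```text
clock: 6.43
tcp_pos: [0.5975, 0.0493, 0.1733]
tool_rot: [0.738, 0.675, -0.002, -0.003]
wrist_force: [0.6, -0.2, -4.7]
grip_width: 0.425
```

```bash
python3 plan.py 0.598 0.0375 0.15 84 30 2
```

```text
t 6.43 pos [0.5975 0.0493 0.1733] err mm [  0.5 -11.8 -23.3] yaw 84.9 F [ 0.6 -0.2 -4.7] g 0.425
rows left 2
[30.0, -0.59, 0.09, 1.16, -0.2, 0.0, 0.4, 30.0, -0.59, 0.09, 1.16, -0.2, 0.0, 0.4]
```

>>> {"method": "step_arm", "body": {"steps": [30,-0.6,0.1,0.8,-0.2,0,0.4,30,-0.5,0.1,0.8,-0.2,0,0,30,0,0,0.2,0,0,0,30,0,0,0,0,0,0]}}

```text
clock: 6.77
tcp_pos: [0.5975, 0.0408, 0.1518]
tool_rot: [0.739, 0.673, -0.0, -0.002]
wrist_force: [1.1, 0.3, -5.0]
grip_width: 0.43
```

```bash
python3 plan.py 0.598 0.0375 0.14 84 30 2
```

```text
t 6.77 pos [0.5975 0.0408 0.1518] err mm [  0.5  -3.3 -11.8] yaw 84.7 F [ 1.1  0.3 -5. ] g 0.43
rows left 1
[30.0, -0.33, 0.09, 1.18, -0.2, -0.1, 0.7]
```

>>> {"method": "step_arm", "body": {"steps": [30,-0.4,0.1,0.6,-0.2,-0.1,0,30,0,0,0.3,0,0,0,30,0,0,0.2,0,0,0]}}

```text
clock: 7.02
tcp_pos: [0.5978, 0.0384, 0.1394]
tool_rot: [0.738, 0.674, 0.0, -0.001]
wrist_force: [-0.5, 0.2, -4.7]
grip_width: 0.427
```

```bash
python3 plan.py 0.598 0.0375 0.1376 84 30 2
```

```text
t 7.02 pos [0.5978 0.0384 0.1394] err mm [ 0.2 -0.9 -1.8] yaw 84.8 F [-0.5  0.2 -4.7] g 0.427
rows left 1
[30.0, -0.09, 0.03, 0.18, 0.0, -0.1, 0.8]
```

>>> {"method": "step_arm", "body": {"steps": [30,-0.1,0,0.2,0,0,0,30,0,0,0.2,0,0,0]}}

```text
clock: 7.18
tcp_pos: [0.5976, 0.0379, 0.1353]
tool_rot: [0.738, 0.675, 0.0, -0.001]
wrist_force: [-1.3, -0.8, -2.2]
grip_width: 0.43
```

>>> {"method": "step_arm", "body": {"steps": [30,0,0,0.2,0,0,0]}}

```text
clock: 7.27
tcp_pos: [0.5976, 0.0379, 0.1338]
tool_rot: [0.738, 0.675, 0.0, -0.001]
wrist_force: [-2.3, 0.2, -1.5]
grip_width: 0.43
```

>>> {"method": "step_arm", "body": {"steps": [30,0,0,0.15,0,0,0,30,0,0,0,0,0,0]}}

```text
clock: 7.43
tcp_pos: [0.5976, 0.0379, 0.1336]
tool_rot: [0.738, 0.675, 0.001, -0.0]
wrist_force: [-1.5, -0.0, -0.8]
grip_width: 0.428
```

Most of the load is on the pan. Release.

>>> {"method": "step_arm", "body": {"steps": [65,0,0,0,0,0,0,65,0,0,0,0,0,0,65,0,0,0,0,0,0,65,0,0,0,0,0,0]}}

```text
clock: 7.77
tcp_pos: [0.6013, 0.0378, 0.138]
tool_rot: [0.738, 0.675, 0.004, 0.003]
wrist_force: [-0.1, -0.6, -0.2]
grip_width: 0.648
```

```bash
python3 - <<'E'
from w import *
im,d=r.snapshot('wrist');cv2.imwrite('pics/w6.png',im)
im,d=r.snapshot('scene');cv2.imwrite('pics/s6.png',cv2.resize(im[180:300,210:420],None,fx=3.8,fy=3.8))
E
python3 plan.py 0.598 0.0375 0.20 84 65 3
```

```text
t 7.87 pos [0.6012 0.0378 0.1379] err mm [-3.2 -0.3 62.1] yaw 84.9 F [-0.5  0.8 -0.1] g 0.649
rows left 3
[65.0, -0.02, -0.08, -2.07, 0.2, 0.0, 0.3, 65.0, -0.02, -0.09, -2.07, 0.2, 0.0, 0.3, 65.0, -0.02, -0.1, -2.07, 0.2, 0.0, 0.3]
```

View pics/w6.png

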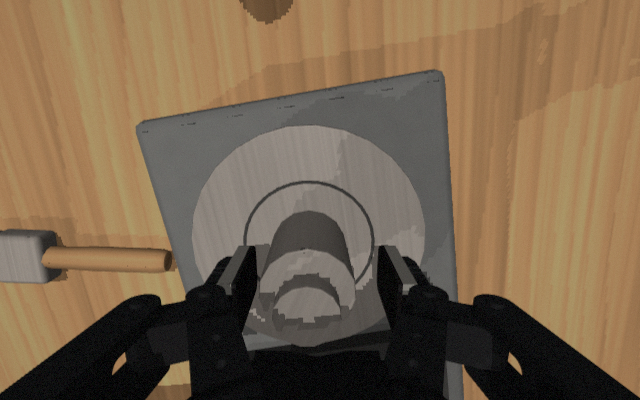

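The weight stands upright inside the ring, with the jaws open around it and slightly off-centre. I'll recentre and lift out.

>>> {"method": "step_arm", "body": {"steps": [75,0,-0.3,-0.5,0.2,0,0,75,0,-0.1,-1.5,0.2,0,0,75,0,0,-2.5,0,0,0,75,0,0,-2.5,0,0,0,75,0,0,-2.5,0,0,0]}}

```text
clock: 8.28
tcp_pos: [0.5915, 0.0383, 0.2284]
tool_rot: [0.738, 0.675, -0.004, -0.005]
wrist_force: [1.2, -0.4, 0.2]
grip_width: 0.749
```

```bash
python3 plan.py 0.64 -0.05 0.25 120 65
```

```text
t 8.28 pos [0.5915 0.0383 0.2284] err mm [ 48.5 -88.3  21.6] yaw 84.9 F [ 1.2 -0.4  0.2] g 0.749
rows left 5
[65.0, -1.67, 1.12, -0.45, -0.1, -0.1, -7.0, 65.0, -1.8, 0.91, -0.45, -0.1, -0.1, -7.0, 65.0, -1.89, 0.68, -0.44, -0.1, -0.1, -7.0, 65.0, -1.96, 0.44, -0.44, -0.1, -0.1, -7.0, 65.0, -2.0, 0.2, -0.43, -0.1, -0.1, -7.0]
```

>>> {"method": "step_arm", "body": {"steps": [65,-1.7,1.1,-0.4,0,0,-7,65,-1.8,0.9,-0.4,0,0,-7,65,-1.9,0.7,-0.4,0,0,-7,65,-2.0,0.4,-0.4,0,0,-7,65,-2.0,0.2,-0.2,0,0,-7]}}

```text
clock: 8.7
tcp_pos: [0.6429, -0.0489, 0.2601]
tool_rot: [0.493, 0.87, 0.002, 0.0]
wrist_force: [0.0, -0.3, -0.1]
grip_width: 0.655
```

```bash
python3 plan.py 0.647 -0.148 0.25 155 65
```

```text
t 8.7 pos [ 0.6429 -0.0489  0.2601] err mm [  4.1 -99.1 -10.1] yaw 120.9 F [ 0.  -0.3 -0.1] g 0.655
rows left 5
[65.0, -1.74, -0.95, 0.2, 0.0, 0.0, -6.8, 65.0, -1.62, -1.15, 0.2, 0.0, 0.0, -6.8, 65.0, -1.47, -1.33, 0.2, 0.0, 0.0, -6.8, 65.0, -1.3, -1.5, 0.2, 0.0, 0.0, -6.8, 65.0, -1.11, -1.64, 0.2, 0.0, 0.0, -6.8]
```

>>> {"method": "step_arm", "body": {"steps": [65,-1.7,-0.9,0.2,0,0,-6.8,65,-1.6,-1.1,0.2,0,0,-6.8,65,-1.5,-1.3,0.2,0,0,-6.8,65,-1.3,-1.5,0.2,0,0,-6.8,65,-1.1,-1.6,0.2,0,0,-6.8]}}

```text
clock: 9.12
tcp_pos: [0.6516, -0.1507, 0.2536]
tool_rot: [0.202, 0.979, 0.002, 0.004]
wrist_force: [0.6, 0.6, -0.4]
grip_width: 0.654
```

>>> {"method": "step_arm", "body": {"steps": [65,0,0,0,0,0,0,65,0,0,0,0,0,0]}}

```text
clock: 9.28
tcp_pos: [0.651, -0.1552, 0.253]
tool_rot: [0.204, 0.979, 0.001, 0.004]
wrist_force: [0.9, 0.3, -1.1]
grip_width: 0.651
```

```bash
cat > fast.py <<'E'
from w import *
import sys
p=wpose();im,d=r.snapshot('wrist');q=wpose();print(p[0].round(4),q[0].round(4));p=((p[0]+q[0])/2,q[1])
P=wcloud(d,p);cv2.imwrite(sys.argv[1],im);np.savez('wf.npz',P=P,im=im)
X=P.reshape(-1,3);m=(X[:,2]>.112)&(X[:,2]<.126)&(np.hypot(X[:,0]-.611,X[:,1]+.131)<.035)
print('wing',m.sum(),np.median(X[m][:,2]),cv2.minAreaRect(X[m][:,:2].astype(np.float32)))
m=(X[:,2]>.085)&(X[:,2]<.094)&(abs(X[:,0]-.611)<.09)&(abs(X[:,1]+.131)<.1)
print('panel',m.sum(),np.median(X[m][:,2]),cv2.minAreaRect(X[m][:,:2].astype(np.float32)))
for n in('fastener_grip','weight_large'):print(n,[(x['xy'],P[int(x['xy'][1]),int(x['xy'][0])].round(3),x['confidence']) for x in r.spot_point('wrist',n)])
s,ds=r.snapshot('scene');Q=cloud('scene',ds);cv2.imwrite(sys.argv[1].replace('.png','s.png'),cv2.resize(s[180:300,210:420],None,fx=3.8,fy=3.8))
E
python3 fast.py pics/f1.png
```

```text
[ 0.651  -0.1552  0.253 ] [ 0.651  -0.1554  0.2529]
wing 903 0.12051374997313102 ((0.6110979318618774, -0.13210108876228333), (0.012004939839243889, 0.04400184750556946), 62.94020080566406)
panel 23136 0.09057498554458243 ((0.6107704639434814, -0.1265171766281128), (0.12040060013532639, 0.16138532757759094), 4.359933376312256)
fastener_grip [([322.2, 138.9], array([ 0.61 , -0.133,  0.121]), 0.64)]
weight_large [([521.0, 31.5], array([0.598, 0.02 , 0.13 ]), 0.72)]
```

View pics/f1.png

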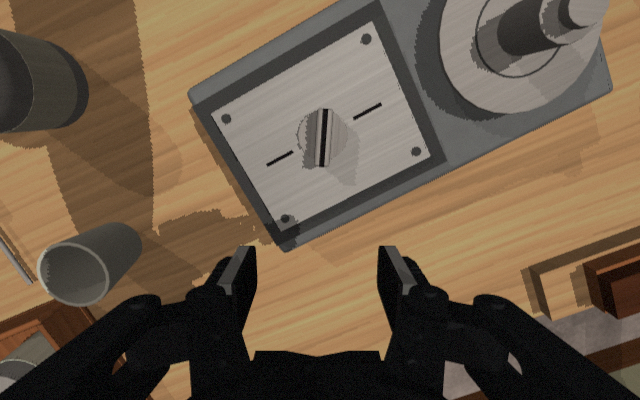

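View pics/f1s.png

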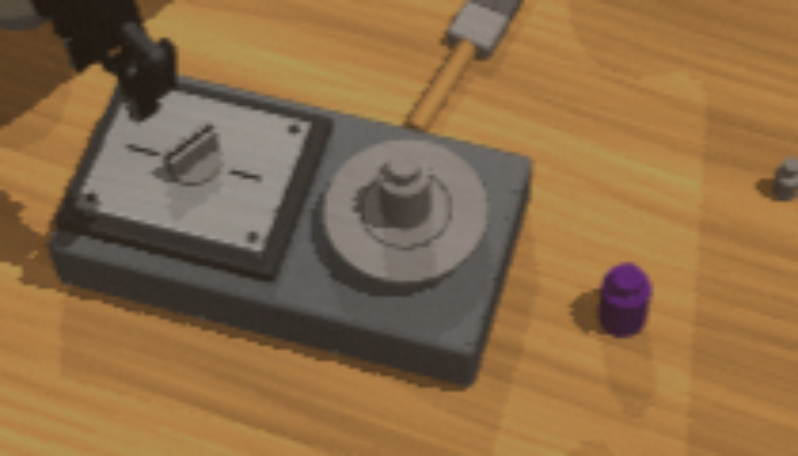

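The weight stands upright in the ring. The wing measures exactly 12 × 44 mm at (0.611, -0.132), running at 152.9° world. Now a check of how well the weight is centred.

```bash
python3 - <<'E'
from w import *
P=np.load('wf.npz')['P'];X=P.reshape(-1,3)
m=(np.hypot(X[:,0]-.598,X[:,1]-.038)<.05)&(X[:,2]>.141)&(X[:,2]<.156);A=X[m];print('shoulder',len(A),np.median(A[:,2]));print(cv2.minEnclosingCircle(A[:,:2].astype(np.float32)))
m=(np.hypot(X[:,0]-.598,X[:,1]-.038)<.05)&(X[:,2]>.159)&(X[:,2]<.17);A=X[m];print('knob',len(A),A.mean(0));
if len(A)>3:print(cv2.minEnclosingCircle(A[:,:2].astype(np.float32)))
m=(np.hypot(X[:,0]-.598,X[:,1]-.038)<.08)&(X[:,2]>.095)&(X[:,2]<.103);A=X[m];print('pan',len(A),np.median(A[:,2]),A.min(0),A.max(0));
h=cv2.convexHull(A[:,:2].astype(np.float32))[:,0]
from scipy.optimize import least_squares
s=least_squares(lambda q:np.hypot(h[:,0]-q[0],h[:,1]-q[1])-.062,[.598,.038],loss='soft_l1',f_scale=.001);print(s.x,(np.hypot(h[:,0]-s.x[0],h[:,1]-s.x[1])-.062).round(4))
E
python3 plan.py 0.611 -0.132 0.19 153 65; python3 plan.py 0.611 -0.132 0.15 153 65
```

```text
shoulder 1597 0.1493941042190951
((0.5985265970230103, 0.03698672726750374), 0.01943172700703144)
knob 1127 [0.60108426 0.03445161 0.16384946]
((0.5990632772445679, 0.03677965700626373), 0.012586417607963085)
pan 11003 0.09940419097197692 [ 0.55556887 -0.02491401  0.09514172] [0.65961064 0.09611339 0.10297675]
[0.59803652 0.0371198 ] [-0.0003 -0.0002 -0.0003 -0.0002 -0.0002  0.0003 -0.0001  0.     -0.
  0.0002  0.0001 -0.0001 -0.0007 -0.0416 -0.0412 -0.0409 -0.0001 -0.0001
  0.     -0.0002  0.      0.0002 -0.      0.0001  0.0002 -0.      0.
  0.0001  0.0001 -0.0003 -0.0001 -0.0002 -0.0004 -0.     -0.0004 -0.0003
 -0.0003 -0.0002 -0.0006 -0.0004]
t 9.48 pos [ 0.6512 -0.1537  0.2532] err mm [-40.2  21.7 -63.2] yaw 156.6 F [-0.9 -0.4  0.8] g 0.647
rows left 2
[65.0, 2.3, 0.18, 3.14, 0.1, 0.2, 1.8, 65.0, 2.29, 0.12, 3.15, 0.1, 0.2, 1.8]
t 9.48 pos [ 0.6512 -0.1537  0.2532] err mm [ -40.2   21.7 -103.2] yaw 156.6 F [-0.9 -0.4  0.8] g 0.647
rows left 3
[65.0, 1.54, 0.12, 3.43, 0.1, 0.1, 1.2, 65.0, 1.54, 0.09, 3.43, 0.1, 0.1, 1.2, 65.0, 1.53, 0.06, 3.44, 0.1, 0.1, 1.2]
```

The weight is 0.5 mm off the pan centre and the pan has sunk 4.6 mm. Now the fastener.

>>> {"method": "step_arm", "body": {"steps": [65,1.6,0.1,2.5,0.1,0.1,1.2,65,1.6,0.1,2.5,0.1,0.1,1.2,65,1.2,0,2.5,0,0,1.2,65,0,0,1.0,0,0,0,65,0,0,0,0,0,0]}}

```text
clock: 9.9
tcp_pos: [0.6133, -0.1283, 0.1672]
tool_rot: [0.233, 0.973, 0.0, 0.005]
wrist_force: [-0.1, 0.2, 0.2]
grip_width: 0.649
```

```bash
python3 plan.py 0.611 -0.132 0.14 153 65 2
```

```text
t 9.9 pos [ 0.6133 -0.1283  0.1672] err mm [ -2.3  -3.7 -27.2] yaw 153.1 F [-0.1  0.2  0.2] g 0.649
rows left 2
[65.0, 0.03, -0.22, 1.36, 0.1, 0.3, 0.0, 65.0, 0.03, -0.22, 1.36, 0.1, 0.3, 0.0]
```

>>> {"method": "step_arm", "body": {"steps": [65,0,-0.2,1.3,0.1,0.3,0,65,0,-0.2,1.3,0.1,0.2,0,65,0,0,1.0,0,0,0,65,0,0,0.5,0,0,0]}}

```text
clock: 10.23
tcp_pos: [0.6169, -0.1328, 0.1289]
tool_rot: [0.231, 0.973, -0.001, 0.005]
wrist_force: [-0.7, 1.0, -0.2]
grip_width: 0.648
```

```bash
python3 plan.py 0.611 -0.132 0.117 153 65 2
```

```text
t 10.23 pos [ 0.6169 -0.1328  0.1289] err mm [ -5.9   0.8 -11.9] yaw 153.2 F [-0.7  1.  -0.2] g 0.648
rows left 1
[65.0, 0.57, -0.2, 1.18, 0.0, 0.6, 0.2]
```

>>> {"method": "step_arm", "body": {"steps": [65,0.5,-0.2,0.6,0,0.5,0,65,0.2,0,0.6,0,0.2,0,65,0,0,0,0,0,0]}}

```text
clock: 10.48
tcp_pos: [0.6103, -0.1323, 0.1151]
tool_rot: [0.232, 0.973, 0.0, -0.001]
wrist_force: [0.6, 0.8, -1.4]
grip_width: 0.652
```

```bash
python3 plan.py 0.611 -0.132 0.117 153 65 2;python3 - <<'E'
from w import *
im,d=r.snapshot('wrist');cv2.imwrite('pics/f2.png',im)
E
```

```text
t 10.48 pos [ 0.6103 -0.1323  0.1151] err mm [0.7 0.3 1.9] yaw 153.2 F [ 0.6  0.8 -1.4] g 0.652
rows left 1
[65.0, -0.05, 0.06, -0.19, 0.0, -0.1, 0.2]
```

View pics/f2.png

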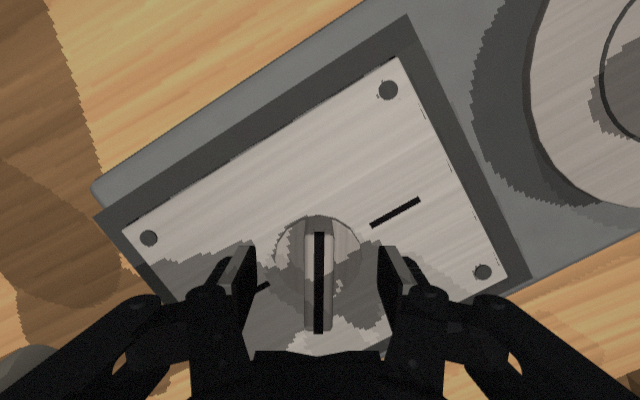

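The wing is centred between the jaws and aligned with them. I'll raise 2 mm and close.

>>> {"method": "step_arm", "body": {"steps": [0,0,0,-0.25,0,0,0,0,0,0,0,0,0,0,0,0,0,0,0,0,0,0,0,0,0,0,0,0,0,0,0,0,0,0,0]}}

```text
clock: 10.95
tcp_pos: [0.6119, -0.1324, 0.1206]
tool_rot: [0.232, 0.973, 0.001, 0.001]
wrist_force: [0.5, -0.5, -3.3]
grip_width: 0.125
```

>>> {"method": "step_arm", "body": {"steps": [0,0,0,0,0,0,0,0,0,0,0,0,0,0,0,0,0,0,0,0,0]}}

```text
clock: 11.2
tcp_pos: [0.6119, -0.1324, 0.1206]
tool_rot: [0.232, 0.973, 0.001, 0.001]
wrist_force: [0.0, -0.5, -1.0]
grip_width: 0.123
```

```bash
python3 plan.py 0.611 -0.132 0.117 94 0 2
```

```text
t 11.2 pos [ 0.6119 -0.1324  0.1206] err mm [-0.9  0.4 -3.6] yaw 153.2 F [ 0.  -0.5 -1. ] g 0.123
rows left 9
[0.0, 0.01, 0.0, 0.04, 0.0, 0.0, 6.6, 0.0, 0.01, 0.0, 0.04, 0.0, 0.0, 6.6, 0.0, 0.01, 0.0, 0.04, 0.0, 0.0, 6.6, 0.0, 0.01, 0.0, 0.04, 0.0, 0.0, 6.6, 0.0, 0.01, -0.01, 0.04, 0.0, 0.0, 6.6]
```

Gripped. Turn clockwise.

>>> {"method": "step_arm", "body": {"steps": [0,0,0,0,0,0,6,0,0,0,0,0,0,6,0,0,0,0,0,0,6,0,0,0,0,0,0,6,0,0,0,0,0,0,6]}}

```text
clock: 11.62
tcp_pos: [0.6114, -0.133, 0.1206]
tool_rot: [0.485, 0.875, -0.0, 0.001]
wrist_force: [-0.1, -0.3, -0.7]
grip_width: 0.126
```

```bash
python3 plan.py 0.611 -0.132 0.12 94 0 2
```

```text
t 11.62 pos [ 0.6114 -0.133   0.1206] err mm [-0.4  1.  -0.6] yaw 122.0 F [-0.1 -0.3 -0.7] g 0.126
rows left 4
[0.0, 0.03, 0.01, 0.01, 0.0, 0.0, 7.0, 0.0, 0.03, 0.0, 0.01, 0.0, 0.0, 7.0, 0.0, 0.03, 0.0, 0.01, 0.0, 0.0, 7.0, 0.0, 0.03, 0.0, 0.01, 0.0, 0.0, 7.0]
```

>>> {"method": "step_arm", "body": {"steps": [0,0,0,0,0,0,6.5,0,0,0,0,0,0,6.5,0,0,0,0,0,0,6.5,0,0,0,0,0,0,6.5,0,0,0,0,0,0,0]}}

```text
clock: 12.03
tcp_pos: [0.6107, -0.1332, 0.1206]
tool_rot: [0.678, 0.735, -0.001, 0.0]
wrist_force: [0.2, -0.6, -1.6]
grip_width: 0.121
```

```bash
python3 plan.py 0.611 -0.132 0.12 94 0 2;python3 - <<'E'
from w import *
im,d=r.snapshot('wrist');cv2.imwrite('pics/f3.png',im)
E
```

```text
t 12.03 pos [ 0.6107 -0.1332  0.1206] err mm [ 0.3  1.2 -0.6] yaw 94.6 F [ 0.2 -0.6 -1.6] g 0.121
rows left 1
[0.0, 0.12, 0.04, 0.06, 0.0, 0.1, 0.6]
```

View pics/f3.png

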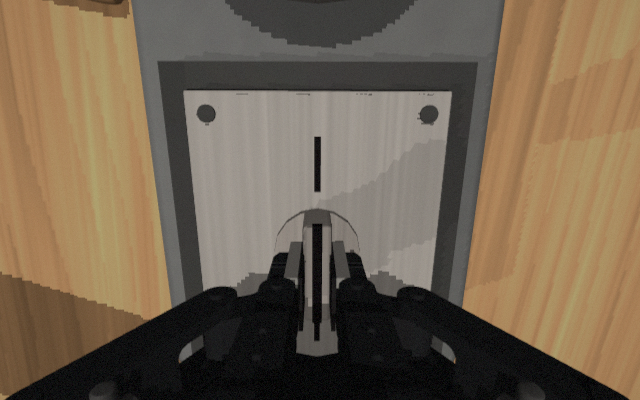

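The slot at (317,235..340) lines up with the mark at (317,135..190). I'll hold briefly, then press.

>>> {"method": "step_arm", "body": {"steps": [0,0,0,0,0,0,0.2,0,0,0,0,0,0,0,0,0,0,0,0,0,0,0,0,0,0,0,0,0]}}

```text
clock: 12.42
tcp_pos: [0.6107, -0.1332, 0.1206]
tool_rot: [0.675, 0.737, -0.001, 0.0]
wrist_force: [0.5, 1.4, -0.4]
grip_width: 0.127
```

>>> {"method": "step_arm", "body": {"steps": [0,0,0,0.4,0,0,0,0,0,0,0.4,0,0,0,0,0,0,0.4,0,0,0]}}

```text
clock: 12.67
tcp_pos: [0.6107, -0.1332, 0.1126]
tool_rot: [0.675, 0.738, -0.0, 0.001]
wrist_force: [-3.4, 1.4, 9.1]
grip_width: 0.124
```

>>> {"method": "step_arm", "body": {"steps": [0,0,0,0.4,0,0,0,0,0,0,0.4,0,0,0]}}

```text
clock: 12.83
tcp_pos: [0.6107, -0.1332, 0.1124]
tool_rot: [0.674, 0.738, 0.0, 0.003]
wrist_force: [-6.9, 1.7, 15.9]
grip_width: 0.121
```

Flush, at about 16 N. I'll check that it holds and look at everything.

Run:
```python
from w import *
for i in range(4):
    p=wpose();im,d=r.snapshot('wrist');s=r.state();print(round(s['clock'],2),s['tcp_pos'].round(4),s['wrist_force'].round(1))
cv2.imwrite('pics/f4.png',im)
P=wcloud(d,p);X=P.reshape(-1,3)
m=(abs(X[:,0]-.605)<.04)&(abs(X[:,1]+.08)<.02)&(X[:,2]<.1);print('panel z',np.median(X[m][:,2]))
im,d=r.snapshot('scene');cv2.imwrite('pics/f4s.png',cv2.resize(im[180:300,210:420],None,fx=3.8,fy=3.8));print(r.state()['wrist_force'].round(1))
```

```text
12.88 [ 0.6107 -0.1332  0.1124] [-5.7  2.3 14.7]
12.93 [ 0.6107 -0.1332  0.1124] [-6.2  2.  14.2]
12.98 [ 0.6107 -0.1332  0.1124] [-7.1  2.7 15.1]
13.03 [ 0.6107 -0.1332  0.1124] [-6.2  2.6 14.7]
panel z 0.08260655485334913
[-6.6  2.4 14.7]
```

View pics/f4.png

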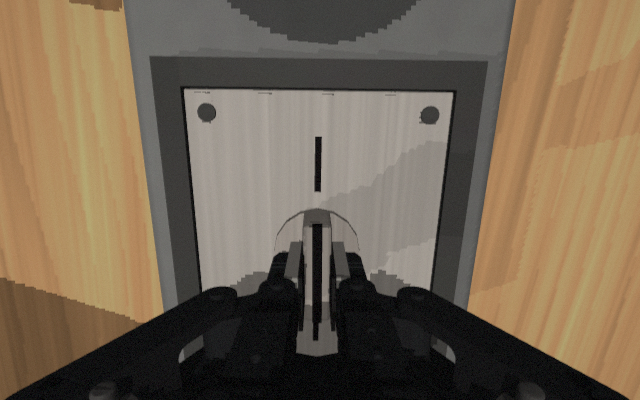

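View pics/f4s.png

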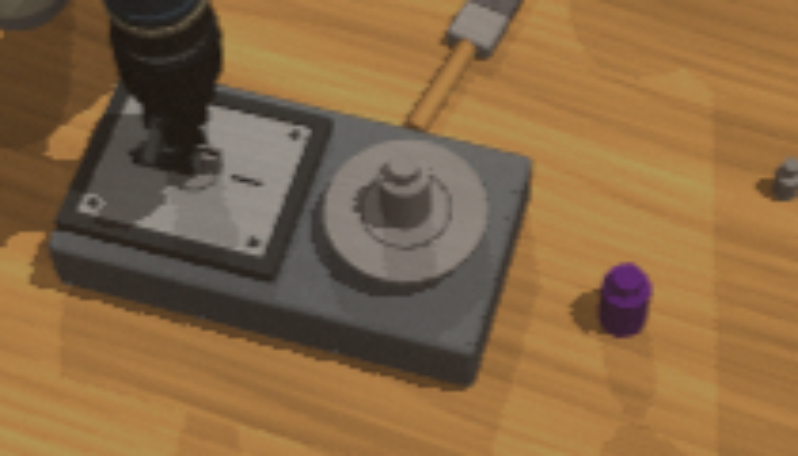

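The panel's top is now level with the frame, the slot still points at the mark at (318,165), and the weight stands in the ring. The 15 N push is steady, so I'm handing in.

```bash
python3 -c "
from bench import r
print(r.hand_in());s=r.state();print(s['clock'],s['wrist_force'],s['tcp_pos'])"
```

```text
the job is handed in; nothing more can be done
None
the job is handed in; nothing more can be done
```

I finished the job and handed it in after about 13 s of the 54 s allowed; the hand-in gave no verdict.

- **Weight:** I stood the largest check weight on the pan and let go of it. The wrist camera then put it 0.5 mm from the pan centre, upright and inside the ring. The pan had sunk about 4.6 mm, well short of its stop.
- **Fastener:** I gripped the wing and turned it about 59° clockwise until the slot lined up with the marks. It was in line by eye in the wrist picture. The tool's own angle put it within about 1° of the panel's line.
- **Panel:** Still gripping the wing, I pressed down 8 mm. The panel's top measured 82.6 mm above the table, against 82 mm when flush. The push held steady at about 15 N (with about 7 N sideways) until hand-in.

**Checks that failed or disagreed:**
- The top and scene cameras differed by about 6 mm on the pan position, so I used their average and confirmed it against the housing edges in the wrist view.
- One circle fit to a partial view of the pan was off (3.5 mm residual), so I did not use it.
- I did not measure the untouched things again at the end. The purple look-alike and the brush looked unmoved in the last scene view.

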